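Load the wash stage and spray the controller board

ROBOT

A 6-joint arm with a two-finger parallel gripper is mounted at the origin on the work surface. World frame = base frame: x ahead of the robot, y to its left, z up, the work surface at z = 0. Lengths are in mm, angles in rad, forces in N, time in s.
With the tool pointing down it reaches from about 275 to 875 mm from the base axis. Payload 12.5 kg.
Tool frame: the origin (TCP) lies midway between the tips of the shut fingers; the grasp point (between the pads) lies 19 mm behind it; z points along the fingers, y is the line along which they close (so a half turn about z gives the same grasp; the last joint's range is limited). The gripper opens to 85 mm and grips with 20 to 120 N. Pads are 22 mm wide; open, the fingers measure 114 mm over their backs; the gripper's body (76 mm by 85 mm) begins 54 mm behind the grasp point. The pads swing forward as they close: fully open they stand 13 mm farther back than shut.
Start: joints at [-1.429, 0.351, 1.652, -0, 1.139, -0.085], TCP at [123.694, -535.896, 231.29] pointing down, gripper open.
Joint ranges: [-2.75, 2.75], [-0.79, 2.1], [0.01, 2.65], [-1.57, 4.71], [0.07, 3.14], [-2.87, 2.87]. Speed limits (rad/s): [2.22, 2.22, 2.79, 3.14, 3.14, 3.14].

INTERFACE

Orientations are given as a unit quaternion [x, y, z, w].
In Python, from rig import state, capture, camera_model, robot, silhouettes, tip_of gives the robot as it stands.
- The arm moves only by the shell command python3 -m jog 'ROWS' [OPENING] [FORCE]. ROWS is JSON, one flat list of numbers, 6 for each row, row after row: the shift along the tool's x, y, z in mm, then the turn, a rotation vector about the tool's x, y, z in rad. A call has 1 to 8 rows; each row is the pose to reach, as a shift and turn from the pose commanded when the call began, along the tool's axes at that moment; what a row does not reach only later rows make up. A row lasts 1/12 s, in which the tool goes at most 41.7 mm and 7.16 degrees, less where a joint would pass 70% of its speed; a pose out of reach is approached as far as the arm can. A call with a gripper value outside its range is refused whole. OPENING is the closure, from -1 (fully open) to 1 (shut), set as the call begins (- or left out, the last holds). The fingers move at their own pace and stop on an object; FORCE is the grip in N (left out, the last holds). Time passes only in rows, so rows that repeat a pose let the fingers close. It gives the time, the measured TCP pose, the force, the opening and the grip force at its end, in the units of the state.
- state(): the state, without advancing time (a new reading comes with each control period).
- capture(name): name is "scene" or "top" or "wrist"; returns the picture (400x640x3 uint8, red, green, blue); there is no depth.
- camera_model(name): a dict with "mtx" (3x3 intrinsics, pixels), "view" (4x4, takes a point from world to camera coordinates); the wrist camera has in their place "hand_eye" (4x4, takes a point from camera to tool coordinates, whose origin is the TCP and whose axes are the flange's). Camera axes: x right, y down, z forward; pixel columns grow to the right and rows downward; lengths in mm; the calibration is good to about 2 mm. A picture is of the moment at which its call begins: read the wrist's pose just before it. camera_model takes no time and is no camera call.
- robot.hand_in(): hands the job in; it is judged then, once.
Trained networks look in the newest picture that a camera, given by its name, has taken for a name from the list of things; names that differ only in an ending like _2 or _b are one class to them, and where a whole thing is asked for, a point or a joint stands for the part that bears it (a point fixed in the world has none). Each returns a list of dicts, best first, with "confidence" (0 to 1); they miss things now and then, are a little off and sometimes report something else, mostly with a low value. They report only what shows in the picture. A call takes as long as a camera call. They do not tell look-alikes from the thing itself.
- silhouettes(camera, label): "mask" (400x640 bool, what is visible of it) and "centre" ([row, column] in pixels, amid what is visible of it).
- tip_of(camera, label): "centre" ([row, column] in pixels: a listed point, or the origin of a listed thing).
The state is a dict: "clock": time; "joint_pos": joint angles; "qvel": joint speeds; "joint_efforts": joint torques, N m; "tcp_pos": TCP position; "ee_rot": TCP orientation; "force": force on the tool from outside, world axes, zero at the start; "wrist_torque": the same for the moment, N m; "finger_gap": finger opening in mm; "grasp_force": force on a finger pad.
Only numpy, scipy, OpenCV 4.12 (cv2) and the standard library are available. Lean on these libraries where they do the work, as an engineer would, in place of code of your own. Each camera call takes 0.05 s, during which the arm holds its last target. There are 200 camera calls.

TASK

Get the controller board ready and spray it: first take the brush off the wash stage's rails and lay it wholly on the blue mat, then slide the board along the plate, without lifting it, between the rails until it is fully home against the end stop. With the board home, press the nozzle cap of the contact cleaner (the shorter can, with the straw) all the way down and let it spring back up; leave the taller lacquer can's cap and everything else on the bench alone.

Things in the scene. Friction and masses are not known exactly. Their poses are not given: they have to be found in the camera images.
- wash_stage: fixed board-washing stage, a steel plate 8 mm thick (top at z = 0.008 in this frame). Origin: on the bench, where the board's origin lies when home. A channel 75 mm wide runs along its y between two rails (inner faces at x = -0.0375 and +0.0375, 6 mm thick, tops at z = 0.022), from y = -0.09 to the end stop's face at y = +0.055; +x points away from the robot
- stage_stop (a point): middle of the end stop's face, at the height of the plate's top; the stop is as high as the rails and closes the channel's +y end
- stage_mouth (a point): middle of the channel's mouth on the plate's top (stage y = -0.135), where the rails, flared from y = -0.09 on, are about 100 mm apart. The open plate before it, where the board starts, spans x = -0.085 to +0.085 and ends at y = -0.31 (stage frame)
- can_rack (a point): point on the plate between the two steel cups (65 mm across, 53 mm high) behind the channel, at stage x = 0.122, y = 0; the cups stand 37 mm to either side along y and hold the cleaner and the lacquer can upright, either way round
- board: loose engine-controller board, flat on the open plate, components up: aluminium base 70 (x) x 110 (y) x 10 mm high, with a black connector block 22 x 80 mm along the +x edge, top 28 mm above the underside; about 0.26 kg. Origin: centre of the underside. It enters the channel +y end first, with 2.5 mm play each side; home, its axes agree with the stage's
- brush: loose cleaning brush, 165 mm long: flat black handle 16 mm wide and 12 mm thick, aluminium ferrule 20 mm wide and dark bristles at the +x end (rigid); mass about 0.05 kg. Starts lying flat across both rails, over the channel. Origin: centre of its underside; length along its x. Grip it across the handle, near the middle
- brush_tip (a point): bristle end of the brush, at mid thickness (6 mm above its underside)
- brush_tail (a point): handle end of the brush, at mid thickness
- mat: fixed blue silicone mat, 300 mm along its x, 200 mm along its y, 4 mm thick, beside the stage beyond the end stop. Origin: centre of its underside. The parts tray lies towards its +x end and the screwdriver somewhere across it, roughly along x
- cleaner_cap (a joint): nozzle cap of the contact cleaner, a can 56 mm across whose body is fixed: slides straight down, 0 = up, 0.006 m = fully down; pushing starts to move it at about 6 N and takes about 10 N fully down; it springs back by itself
- cleaner_cap_top (a point): centre of the flat top of the cleaner's nozzle cap (29 mm across; 158 mm above the bench when up), which moves with it. A straw leaves the cap towards the channel (stage's -x) and slopes down to 62 mm from the can's axis, about 95 mm above the bench
- lacquer_cap (a joint): spray cap of the taller lacquer can (fixed, 56 mm across, axis 74 mm from the cleaner's): 0 = up, 0.006 m = fully down, sprung likewise; leave it up
- lacquer_cap_top (a point): centre of the top of the lacquer's cap (full-width, 52 mm across at its foot, no straw; 190 mm above the bench)
- parts_tray: open steel parts tray, 65 x 110 x 22 mm high, loose on the mat; origin at the centre of its underside, long side along its y
- screwdriver: screwdriver 180 mm long, about 25 mm thick, with a blue handle, loose on the mat; origin under its middle, its length along its x (handle to -x)
- mug: white mug, 82 mm across, 95 mm tall, handle at its +y reaching about 80 mm from the axis, on the bench on the robot's side of the stage; origin at the centre of its underside
- knife: utility knife lying flat, 168 mm long, 32 mm wide, 20 mm high, on the bench on the robot's side of the stage; origin under its middle, length along its x
- flux_jar: small white jar, 62 mm across, 62 mm tall, on the bench on the far side of the stage's open plate; origin at the centre of its underside
- mouse: black computer mouse, 105 x 58 x 33 mm high, on the bench beyond the open end of the stage; origin at the centre of its underside, length along its x
- solder_reel: solder reel standing on its flange, 54 mm across, 44 mm tall, on the bench between the stage's end stop and the mat; origin at the centre of its underside
Things that resemble listed ones, but are neither listed nor needed, are in the scene too. What is shaped like the board but purple or red is not meant.

How it is judged (in metres and radians):
On the way, in this order (a step that is already met when the one before it is completed fails the run):
1. the brush lies wholly on the blue mat, let go and still (x of brush_tip in the frame of mat between -0.15 and 0.15 m and y of brush_tip in the frame of mat between -0.1 and 0.1 m and z of each of brush_tip, brush_tail in the frame of mat below 0.022 m and x of brush_tail in the frame of mat between -0.15 and 0.15 m and y of brush_tail in the frame of mat between -0.1 and 0.1 m and linear speed of brush below 0.02 m/s and contact force between the fingers and brush below 0.1 N), for 0.2 s.
2. the board is home: between the rails and against the end stop (x of board in the frame of wash_stage between -0.004 and 0.004 m and y of board in the frame of wash_stage between -0.005 and 0.004 m and z of board in the frame of wash_stage below 0.011 m and angle between the y axis of board and the y axis of wash_stage, either way round below 0.06 rad), for 0.2 s.
3. the cleaner's nozzle cap is pressed all the way down with the board home (all of step 2 and value of joint cleaner_cap above 0.0047 m), for 0.1 s.
At the end, for the whole second after the job is handed in: The brush lies still, both ends within the mat's outline (and less than 22 mm above the mat's underside, so flat on it); the board lies flat in the channel within 4 mm sideways and 5 mm of the end stop, turned less than 0.06 rad, at rest; both spray caps are up (within 1 mm) (all of step 1 and all of step 2 and value of joint each of cleaner_cap, lacquer_cap below 0.001 m and linear speed of board below 0.01 m/s); the robot touches nothing.
It fails at once if the cleaner's cap is pressed (more than 3 mm) while the board is not home (value of joint cleaner_cap above 0.003 m and not (x of board in the frame of wash_stage between -0.004 and 0.004 m and y of board in the frame of wash_stage between -0.005 and 0.004 m and z of board in the frame of wash_stage below 0.011 m and angle between the y axis of board and the y axis of wash_stage, either way round below 0.06 rad)).
It fails at once if the lacquer's cap is pressed (more than 3 mm) (value of joint lacquer_cap above 0.003 m).
It fails at once if the board is lifted more than 15 mm off the plate, or tipped by more than 0.3 rad (z of board in the frame of wash_stage above 0.023 m or angle between board's own z axis and vertical above 0.3 rad).
It fails at once if the brush is dropped or thrown (faster than 0.8 m/s while not held) (linear speed of brush above 0.8 m/s and contact force between the fingers and brush below 0.1 N).
It fails at once if one of the other loose things on the bench is shoved or lifted by more than 25 mm (distance of any of parts_tray, screwdriver, mug, knife, flux_jar, mouse, solder_reel from where it was at the start of the episode above 0.025 m).
It also fails if it takes over 64 s, if anything falls off the work surface, if the arm or the gripper's body presses on something with over 40 N, if the wrist force passes 120 N, or if a joint passes its speed limit or range.

## Working session

There is one attempt and no reset: what is moved stays moved. The work goes in short steps, Python scripts to look and compute and a shell command to move; the robot and the scene stay as the last step left them, time stands still between calls to the robot, and variables do not carry over. Pictures are saved under pics/ and viewed, at most 10 in all, crops included, and the job is handed in when it is done.

```bash
mkdir -p pics; ls; cat > h.py <<'E'
import numpy as np, cv2
from rig import state, capture, camera_model, robot, silhouettes, tip_of
from scipy.spatial.transform import Rotation as R
def tool(s=None):
    s=s or state(); T=np.eye(4); T[:3,:3]=R.from_quat(s['ee_rot']).as_matrix(); T[:3,3]=s['tcp_pos']; return T
def view(cam,T=None):
    m=camera_model(cam)
    V=np.array(m['view']) if 'view' in m else np.linalg.inv((tool() if T is None else T)@np.array(m['hand_eye']))
    return np.array(m['mtx']),V
def ray(cam,rc,z,T=None):
    K,V=view(cam,T); W=np.linalg.inv(V)
    d=W[:3,:3]@np.linalg.inv(K)@np.array([rc[1],rc[0],1.]); c=W[:3,3]
    return c+d*(z-c[2])/d[2]
def proj(cam,p,T=None):
    K,V=view(cam,T); q=K@(V[:3,:3]@np.array(p)+V[:3,3]); return q[:2]/q[2]
def save(n,im,s=1): cv2.imwrite('pics/'+n,cv2.resize(im[:,:,::-1],None,fx=s,fy=s,interpolation=cv2.INTER_CUBIC))
E
python3 - <<'E'
from h import *
print(state())
for c in ['scene','top']:
    save(c+'0.png',capture(c),1.25)
    for n,z in [('wash_stage',0),('stage_stop',8),('stage_mouth',8),('can_rack',8),('board',8),('brush',22),('brush_tip',28),('brush_tail',28),('mat',0),('cleaner_cap_top',158),('lacquer_cap_top',190),('parts_tray',4),('screwdriver',4),('mug',0),('knife',0),('flux_jar',0),('mouse',0),('solder_reel',0)]:
        print(c,n,[(round(d['confidence'],2),np.round(d['centre']).astype(int).tolist(),np.round(ray(c,d['centre'],z)).astype(int)[:2].tolist()) for d in tip_of(c,n)][:4])
E
```

```text
pics
{'clock': 0.0, 'joint_pos': array([-1.42858017e+00,  3.51216770e-01,  1.65242350e+00,  2.82883520e-05,
        1.13907896e+00, -8.46000509e-02]), 'qvel': array([ 0.00050599, -0.00061529,  0.0007512 ,  0.00103368,  0.00029248,
       -0.00026519]), 'joint_efforts': array([ 1.16498839e-03, -5.06102979e+01, -2.91403824e+01, -3.32586285e-05,
        4.55120622e-03,  1.05748404e-05]), 'tcp_pos': array([ 123.66752659, -535.58410284,  230.76930335]), 'ee_rot': array([ 9.93576703e-01,  1.13159255e-01, -3.38721060e-06, -5.63423783e-04]), 'force': array([0.04982041, 0.34606194, 0.62254807]), 'wrist_torque': array([-0.03996956, -0.00733455,  0.04015517]), 'grasp_force': 0.0, 'finger_gap': 85.49390924553283}
scene wash_stage [(0.87, [228, 289], [566, -55]), (0.53, [217, 290], [538, -97])]
scene stage_stop [(0.87, [240, 294], [583, 10])]
scene stage_mouth [(0.63, [201, 275], [548, -187])]
scene can_rack [(0.64, [240, 254], [693, -61])]
scene board [(0.92, [146, 311], [275, -392]), (0.79, [186, 268], [533, -270]), (0.57, [238, 380], [341, 145])]
scene brush [(0.63, [217, 291], [546, -77])]
sc
[... 1305 characters left out ...]
1], [630, -79]), (0.55, [168, 255], [595, 202])]
top cleaner_cap_top [(0.71, [180, 335], [547, -55]), (0.67, [133, 356], [686, -116]), (0.47, [212, 344], [457, -84])]
top lacquer_cap_top [(0.53, [124, 325], [702, -24])]
top parts_tray [(0.59, [136, 252], [701, 214])]
top screwdriver [(0.75, [184, 235], [543, 264])]
top mug [(0.77, [230, 335], [400, -64]), (0.55, [161, 300], [624, 55])]
top knife [(0.72, [137, 252], [700, 214]), (0.68, [243, 395], [364, -258]), (0.55, [141, 371], [694, -178]), (0.32, [181, 336], [560, -66])]
top flux_jar [(0.89, [142, 374], [692, -186])]
top mouse [(0.62, [194, 446], [524, -423]), (0.51, [158, 342], [636, -84])]
top solder_reel [(0.67, [160, 300], [626, 53])]
```

View pics/scene0.png

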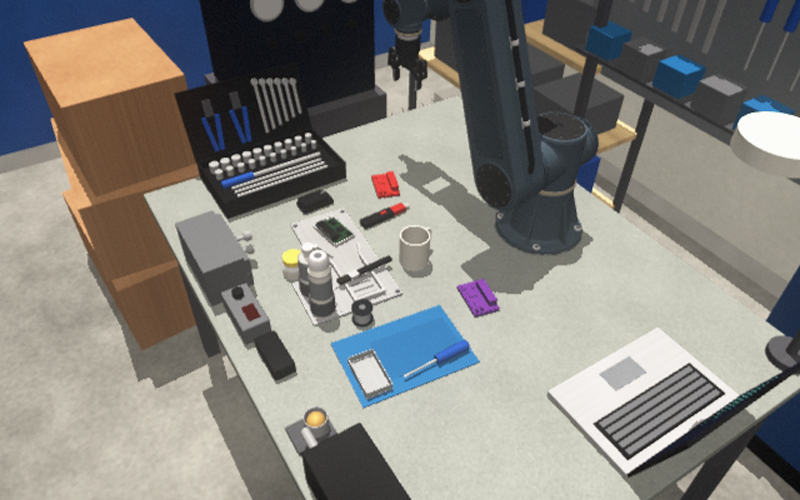

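View pics/top0.png

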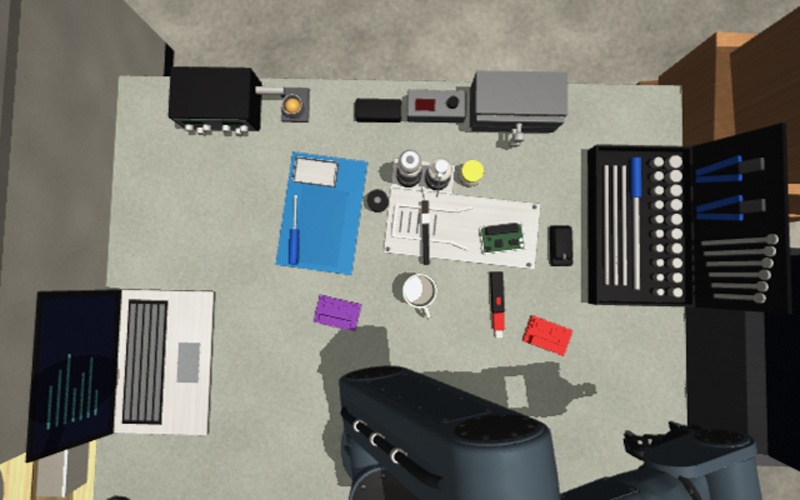

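The scene camera shows the green board on the plate at about (268,186) in native pixels. The brush is across the rails at (291,217), the mat and tray are lower left, and the two cans sit behind the channel. In the top view, the things that could pass for the board are green (402,190), red (437,268) and purple (270,250); I choose the green one. The cans are the tall one at (327,132) and the short one with a white cap at (351,138), which I choose as the cleaner.

```bash
cat >> h.py <<'E'
def go(p,yaw=None,q0=None):
    """shift/turn in current tool axes to get tcp to p (world mm), tool x yaw (pointing down)"""
    T=tool(); d=T[:3,:3].T@(np.array(p,float)-T[:3,3])
    if yaw is None: r=np.zeros(3)
    else:
        c,s=np.cos(yaw),np.sin(yaw); G=np.array([[c,s,0],[s,-c,0],[0,0,-1]]); r=R.from_matrix(T[:3,:3].T@G).as_rotvec()
    print('shift',np.round(d,1).tolist(),'turn',np.round(r,3).tolist(),'|d|',round(np.linalg.norm(d)))
E
python3 - <<'E'
from h import *
im=capture('top'); save('crop1.png',im[110:260,280:460],4)
print(camera_model('wrist'))
go([470,-130,400],0.0)
E
```

```text
{'mtx': array([[281.67430334,   0.        , 318.56085808],
       [  0.        , 281.67430334, 201.30349045],
       [  0.        ,   0.        ,   1.        ]]), 'hand_eye': array([[-1.20345451e-03, -9.54990451e-01, -2.96634103e-01,
         7.63277439e+01],
       [ 9.99999044e-01, -9.47473859e-04, -1.00671119e-03,
         1.02764785e+00],
       [ 6.80346514e-04, -2.96635031e-01,  9.54990678e-01,
        -1.42145584e+02],
       [ 0.00000000e+00,  0.00000000e+00,  0.00000000e+00,
         1.00000000e+00]])}
shift [428.7, -317.7, -168.7] turn [0.0, 0.0, 0.227] |d| 560
```

View pics/crop1.png

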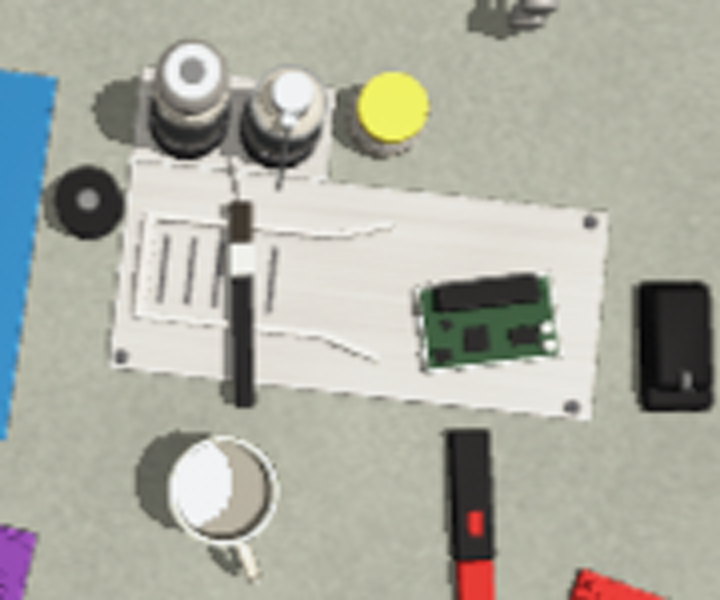

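The crop confirms the choice: the green board has its black connector block on the far side, at crop (488,320). The cleaner is the shorter can with the straw, at crop (290,95). The brush handle is the near end, around crop (243,340).

```bash
python3 -m jog '[428,-318,-169,0,0,0.11, 428,-318,-169,0,0,0.227, 428,-318,-169,0,0,0.227, 428,-318,-169,0,0,0.227, 428,-318,-169,0,0,0.227, 428,-318,-169,0,0,0.227, 428,-318,-169,0,0,0.227, 428,-318,-169,0,0,0.227]'
python3 -c "
from h import *
go([600,-110,380],0.0)"
```

```text
clock: 2.62
tcp_pos: [330.4, -292.2, 332.9]
ee_rot: [1.0, -0.0, 0.0, 0.0]
force: [-0.1, -0.1, 0.7]
finger_gap: 85.8
grasp_force: 0.0
shift [269.5, -182.3, -47.1] turn [0.0, -0.0, -0.0] |d| 329
```

```bash
python3 -m jog '[270,-182,-47,0,0,0, 270,-182,-47,0,0,0, 270,-182,-47,0,0,0, 270,-182,-47,0,0,0, 270,-182,-47,0,0,0, 270,-182,-47,0,0,0, 270,-182,-47,0,0,0, 270,-182,-47,0,0,0]'
python3 -m jog '[0,0,0,0,0,0, 0,0,0,0,0,0]'
cat > look.py <<'E'
import sys
from h import *
T=tool(); im=capture('wrist'); np.save('T.npy',T)
Z=dict(wash_stage=0,stage_stop=8,stage_mouth=8,can_rack=8,board=8,brush=22,brush_tip=28,brush_tail=28,mat=0,cleaner_cap_top=158,lacquer_cap_top=190)
print(T[:3,3].round(1))
save(sys.argv[1],im,1.25)
for a in sys.argv[2:]:
    n,_,z=a.partition('='); z=float(z) if z else Z.get(n,0)
    print(n,[(round(d['confidence'],2),np.round(d['centre'],1).tolist(),np.round(ray('wrist',d['centre'],z,T),1)[:2].tolist()) for d in tip_of('wrist',n)][:3])
E
python3 look.py w1.png wash_stage stage_stop stage_mouth can_rack board brush brush_tip brush_tail cleaner_cap_top lacquer_cap_top
```

```text
clock: 3.28
tcp_pos: [601.3, -110.0, 379.3]
ee_rot: [1.0, 0.0, 0.0, -0.0]
force: [0.2, 0.2, 1.3]
finger_gap: 85.7
grasp_force: 0.0
clock: 3.45
tcp_pos: [600.5, -110.8, 378.3]
ee_rot: [1.0, 0.001, -0.0, -0.0]
force: [-0.5, -0.4, -0.1]
finger_gap: 85.5
grasp_force: 0.0
[ 600.5 -110.8  378.3]
wash_stage [(0.95, [177.3, 292.7], [562.3, -62.4]), (0.27, [161.6, 155.7], [591.7, 190.9])]
stage_stop [(0.8, [176.0, 259.7], [566.4, -2.0])]
stage_mouth [(0.74, [179.8, 363.2], [559.5, -194.2]), (0.37, [192.4, 407.1], [535.2, -278.2])]
can_rack [(0.89, [103.1, 297.3], [694.2, -74.5])]
board [(0.71, [281.7, 197.1], [340.9, 142.8]), (0.67, [299.8, 448.5], [297.3, -389.1]), (0.6, [190.1, 405.3], [539.7, -274.4])]
brush [(0.91, [187.1, 302.0], [548.9, -81.0])]
brush_tip [(0.72, [146.6, 300.4], [622.6, -79.8]), (0.59, [98.3, 365.7], [701.1, -188.5])]
brush_tail [(0.82, [232.8, 303.0], [461.1, -81.8])]
cleaner_cap_top [(0.76, [104.6, 314.0], [687.5, -105.7]), (0.69, [104.9, 134.3], [687.0, 113.3]), (0.45, [197.8, 479.5], [569.4, -327.2])]
lacquer_cap_top [(0.82, [99.1, 252.9], [692.3, -38.8]), (0.52, [103.2, 136.6], [687.9, 90.5])]
```

View pics/w1.png

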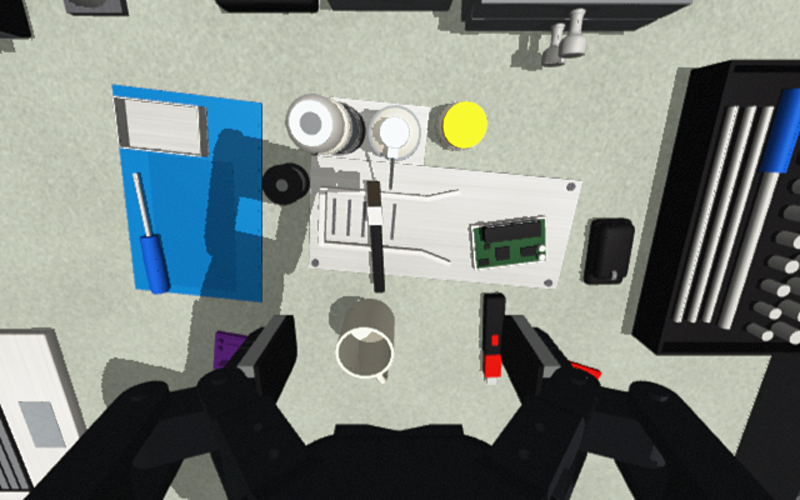

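The wrist picture (1.25x) shows the brush running from (375,182) to (378,290) and the green board at (508,243). The cleaner cap is at (393,130), and the mat's corners are (112,84), (262,102), (262,300), (135,288). The free strip of mat lies between the screwdriver at (150,235) and the right edge.

```bash
python3 - <<'E'
from h import *
T=np.load('T.npy')
f=lambda u,v,z: ray('wrist',(v/1.25,u/1.25),z,T).round(0)[:2].tolist()
print('mat',[f(*p,4) for p in [(112,84),(262,102),(262,300),(135,288)]])
print('driver',[f(*p,16) for p in [(137,173),(157,292)]],'tray',[f(*p,26) for p in [(113,97),(207,106),(207,156),(120,146)]])
print('plate near',f(310,267,8),f(555,289,8),'far',f(428,163,8),f(581,181,8))
print('reel',f(287,170,44),f(287,200,44),f(303,183,44))
go([530,-81,120],0.0)
E
python3 -m jog '[-70,-30,258,0,0,0, -70,-30,258,0,0,0, -70,-30,258,0,0,0, -70,-30,258,0,0,0, -70,-30,258,0,0,0, -70,-30,258,0,0,0, -70,-30,258,0,0,0, -70,-30,258,0,0,0]' 0
```

```text
mat [[751.0, 272.0], [729.0, 74.0], [435.0, 107.0], [455.0, 307.0]]
driver [[635.0, 256.0], [454.0, 264.0]] tray [[732.0, 258.0], [722.0, 138.0], [659.0, 148.0], [672.0, 263.0]]
plate near [492.0, 25.0] [456.0, -358.0] far [649.0, -153.0] [624.0, -373.0]
reel [642.0, 36.0] [602.0, 40.0] [625.0, 16.0]
shift [-69.5, -31.1, 259.1] turn [-0.0, -0.0, -0.001] |d| 270
clock: 4.67
tcp_pos: [526.5, -81.1, 117.2]
ee_rot: [1.0, -0.0, -0.004, -0.001]
force: [-0.4, 0.6, 0.6]
finger_gap: 42.6
grasp_force: 0.0
```

```bash
python3 -m jog '[0,0,40,0,0,0, 0,0,75,0,0,0, 0,0,94,0,0,0, 0,0,95,0,0,0, 0,0,95,0,0,0]' 0 40
python3 -m jog '[0,0,0,0,0,0, 0,0,0,0,0,0, 0,0,0,0,0,0, 0,0,0,0,0,0, 0,0,0,0,0,0]' 1 40
```

```text
clock: 5.08
tcp_pos: [530.6, -82.3, 26.9]
ee_rot: [1.0, -0.0, 0.0, 0.0]
force: [-0.0, 0.4, 0.2]
finger_gap: 42.9
grasp_force: 0.0
clock: 5.5
tcp_pos: [531.1, -82.2, 28.2]
ee_rot: [1.0, 0.0, 0.002, 0.0]
force: [-1.3, 1.0, 9.0]
finger_gap: 14.2
grasp_force: 38.5
```

```bash
python3 -m jog '[0,0,-20,0,0,0, 0,0,-60,0,0,0, -2,-40,-70,0,0,0, -2,-80,-70,0,0,0, -2,-120,-70,0,0,0, -2,-160,-70,0,0,0, -2,-200,-70,0,0,0, -2,-240,-70,0,0,0]'
python3 -m jog '[0,-8,0,0,0,0, 0,-8,0,0,0,0, 0,-8,0,0,0,0]'
python3 look.py w2.png brush=60 brush_tip=70 brush_tail=70
python3 -c "
from h import *
go([529,167,10],0.0)"
```

```text
clock: 6.17
tcp_pos: [527.9, 160.1, 97.6]
ee_rot: [1.0, -0.0, 0.001, -0.0]
force: [1.4, -0.8, -0.8]
finger_gap: 14.5
grasp_force: 39.8
clock: 6.42
tcp_pos: [527.9, 166.0, 96.8]
ee_rot: [1.0, 0.0, 0.001, -0.0]
force: [0.0, -0.5, -0.1]
finger_gap: 14.5
grasp_force: 39.8
[527.9 166.   96.8]
brush [(0.86, [231.8, 320.7], [526.9, 163.9]), (0.46, [351.9, 320.3], [423.2, 164.0])]
brush_tip []
brush_tail [(0.56, [352.3, 319.8], [432.9, 164.4])]
shift [1.0, -2.2, 86.3] turn [0.0, -0.0, -0.002] |d| 86
```

View pics/w2.png

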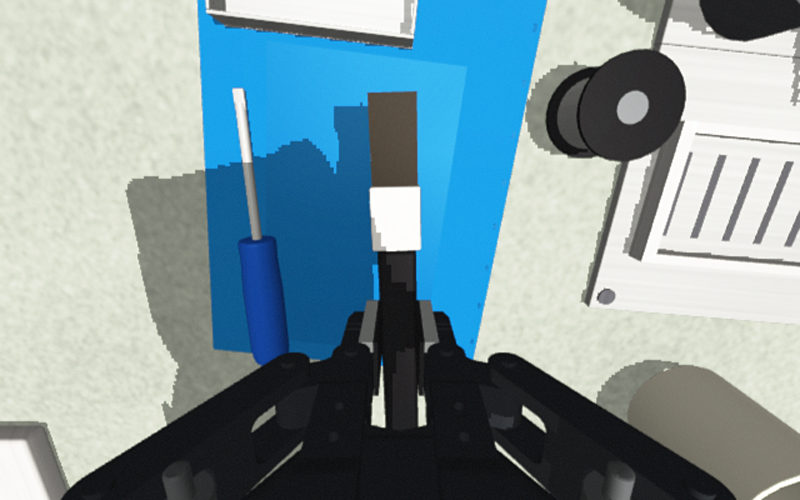

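The brush is firmly held along x over the free strip, with its tip at (393,92), well clear of the tray and the screwdriver. Its tail is near the mat's near edge, so I'll shift it 18 mm further in.

```bash
python3 -m jog '[18,0,35,0,0,0, 18,0,65,0,0,0, 18,0,80,0,0,0, 18,0,86,0,0,0, 18,0,86,0,0,0, 18,0,86,0,0,0]'
python3 -c "
from h import *
go([546,166,10],0.0)"
```

```text
clock: 7.12
tcp_pos: [546.0, 165.3, 10.2]
ee_rot: [1.0, -0.001, -0.0, 0.0]
force: [0.2, 0.5, 0.1]
finger_gap: 14.5
grasp_force: 44.4
shift [0.0, -0.7, 0.2] turn [0.0, 0.0, -0.001] |d| 1
```

```bash
python3 -m jog '[0,0,0.5,0,0,0, 0,0,0.5,0,0,0, 0,0,0.5,0,0,0, 0,0,-3,0,0,0, 0,0,-30,0,0,0, 0,0,-70,0,0,0, 0,0,-110,0,0,0, 0,0,-150,0,0,0]' 0
python3 look.py w3.png brush=4 brush_tip=10 brush_tail=10 mat
python3 -c "
from h import *
go([560,-200,280],0.0)"
```

```text
clock: 7.78
tcp_pos: [545.3, 166.0, 162.1]
ee_rot: [1.0, -0.0, -0.0, 0.0]
force: [0.7, 0.8, -0.6]
finger_gap: 42.6
grasp_force: 0.0
[545.3 166.  162.1]
brush [(0.83, [176.0, 319.7], [557.2, 164.1])]
brush_tip [(0.62, [95.1, 318.3], [639.2, 165.5]), (0.62, [113.4, 434.4], [622.0, 49.8])]
brush_tail [(0.64, [244.9, 318.1], [477.9, 166.0])]
mat [(0.77, [142.6, 294.8], [592.6, 190.6])]
shift [14.7, 366.0, -120.1] turn [0.0, 0.0, -0.0] |d| 385
```

View pics/w3.png

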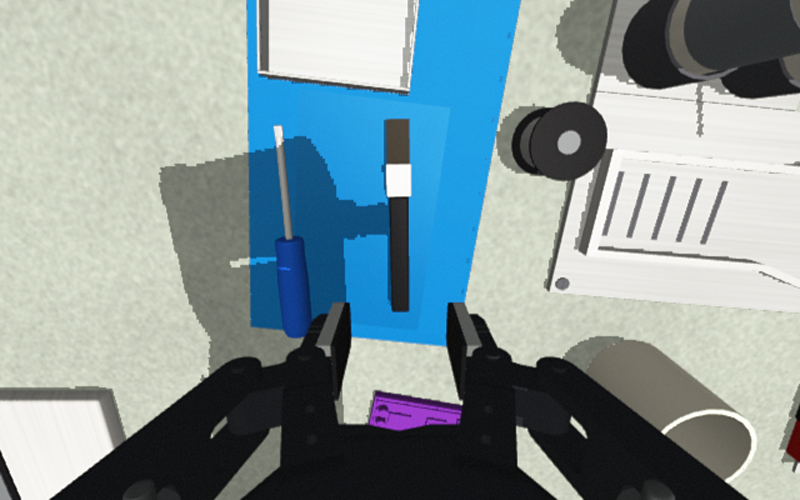

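The brush lies flat on the mat from (398,120) to (400,311), well inside its edges, with the screwdriver and tray untouched. Next I look at the board.

```bash
python3 -m jog '[10,40,-40,0,0,0, 20,80,-40,0,0,0, 30,120,-40,0,0,0, 35,160,-40,0,0,0, 40,200,-40,0,0,0, 43,240,-40,0,0,0, 45,280,-40,0,0,0, 45,318,-40,0,0,0]' -1
python3 -m jog '[0,30,0,0,0,0, 0,30,0,0,0,0, 0,30,0,0,0,0]'
python3 look.py w4.png stage_stop stage_mouth wash_stage board
python3 - <<'E'
from h import *
T=np.load('T.npy')
for d in silhouettes('wrist','board'):
    m=d['mask']; c=cv2.findContours(m.astype(np.uint8),0,2)[0]; c=max(c,key=len)[:,0]
    w=np.array([ray('wrist',(v,u),18,T)[:2] for u,v in c],np.float32)
    print(round(d['confidence'],2),d['centre'],cv2.minAreaRect(w))
E
```

```text
clock: 8.7
tcp_pos: [589.9, -152.1, 198.2]
ee_rot: [1.0, -0.0, -0.001, -0.0]
force: [0.8, -1.1, 0.6]
finger_gap: 85.4
grasp_force: 0.0
clock: 8.95
tcp_pos: [589.8, -181.3, 198.1]
ee_rot: [1.0, -0.001, -0.001, -0.001]
force: [0.5, 0.2, -0.4]
finger_gap: 85.0
grasp_force: 0.0
[ 589.8 -181.3  198.1]
stage_stop [(0.71, [197.8, 174.6], [567.6, -4.2]), (0.22, [204.3, 327.3], [558.6, -192.4])]
stage_mouth [(0.65, [203.6, 331.6], [559.5, -197.7]), (0.62, [59.3, 16.2], [722.7, 141.0])]
wash_stage [(0.95, [195.6, 220.6], [567.9, -58.3])]
board [(0.92, [219.4, 396.6], [538.3, -279.8]), (0.79, [366.9, 453.8], [299.2, -385.1])]
0.96 [331.4, 65.9] ((372.56951904296875, 173.9163360595703), (25.12526512145996, 63.64764404296875), 45.85105895996094)
0.84 [222.2, 396.8] ((535.1007690429688, -275.53375244140625), (74.01636505126953, 112.06706237792969), 7.689589023590088)
0.78 [381.8, 473.0] ((278.4239501953125, -417.52886962890625), (43.98590850830078, 71.35830688476562), 79.67921447753906)
0.58 [83.0, 200.3] ((669.013671875, -52.80097198486328), (61.66443634033203, 114.00210571289062), 85.01164245605469)
0.34 [63.0, 47.9] ((712.6472778320312, 93.97023010253906), (107.76593780517578, 101.67739868164062), 71.02289581298828)
```

View pics/w4.png

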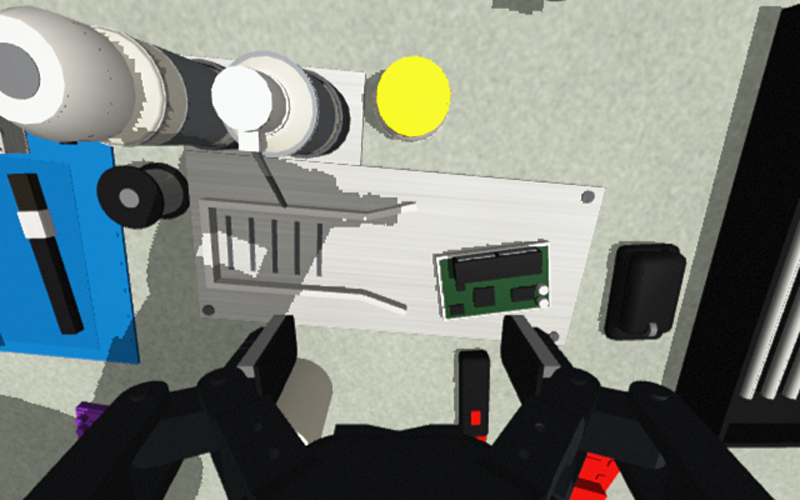

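The green board is at (495,280), and its block runs along its upper (far) edge. The channel's rails run from about (207,200) and (215,283) to the flare near (365,215) and (360,290). The straw comes in at (285,205), just over the far rail.

```bash
python3 - <<'E'
from h import *
T=np.load('T.npy')
g=lambda u,v,z: ray('wrist',(v/1.25,u/1.25),z,T)[:2]
im=capture('wrist')
c=[g(*p,18) for p in [(436,255),(548,242),(550,310),(444,320)]]
print('board',np.round(c,1).tolist(),np.mean(c,0).round(1)); 
for a,b in [((603,187),(573,344)),((190,150),(603,187)),((208,310),(554,337)),((587,197),(208,310))]:
    A,B=g(*a,8),g(*b,8); print('plate',A.round(),B.round(),np.round(np.arctan2(*(A-B)),3))
for a,b in [((207,200),(365,215)),((215,280),(360,292))]:
    A,B=g(*a,22),g(*b,22); print('rail',A.round(1),B.round(1),np.round(np.arctan2(*(A-B)),3))
# overlay models: stage hypothesis & board hypothesis
def draw(o,yaw,pts,z,col):
    r=np.array([[np.cos(yaw),-np.sin(yaw)],[np.sin(yaw),np.cos(yaw)]])
    q=np.array([proj('wrist',[*(r@np.array(p)+o),z],T) for p in pts])*4
    cv2.polylines(big,[q.astype(int)],True,col,1)
big=cv2.resize(im,None,fx=4,fy=4,interpolation=cv2.INTER_CUBIC)
so=np.array([564.5,-60]);sy=-0.092
draw(so,sy,[(-85,-310),(85,-310),(85,55),(-85,55)],8,(255,0,0))
draw(so,sy,[(-37.5,-90),(37.5,-90),(37.5,55),(-37.5,55)],22,(255,0,0))
draw(so,sy,[(-50,-135),(50,-135)],22,(255,0,0))
bo=np.mean(c,0); by=0.13
draw(bo,by,[(-35,-55),(35,-55),(35,55),(-35,55)],18,(255,0,255))
draw(bo,by,[(13,-40),(35,-40),(35,40),(13,40)],36,(255,255,0))
save('ov.png',cv2.resize(big[100*4:290*4,130*4:490*4],(800,422),interpolation=cv2.INTER_AREA))
E
```

```text
board [[562.1, -217.9], [574.8, -323.9], [503.3, -334.7], [492.4, -228.0]] [ 533.1 -276.1]
plate [ 625. -373.] [ 458. -369.] 1.593
plate [660.   7.] [ 625. -373.] 0.091
plate [499.  17.] [ 466. -348.] 0.09
plate [ 616. -359.] [499.  17.] 2.842
rail [616.5  -8.6] [ 602.2 -151.3] 0.1
rail [538.6  -3.3] [ 525.5 -143.9] 0.093
```

View pics/ov.png

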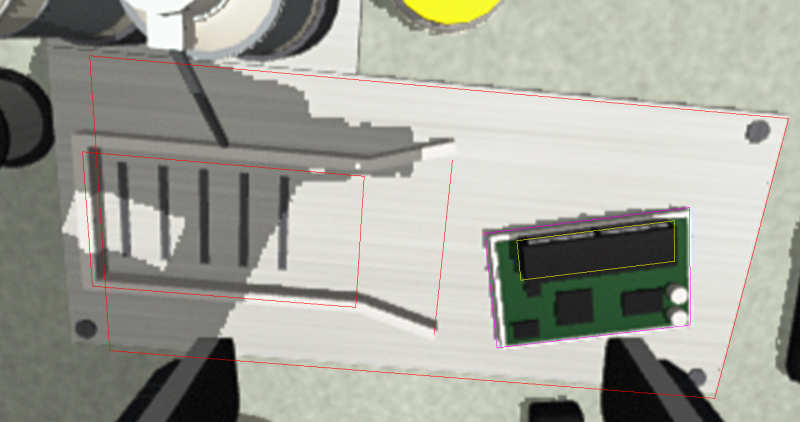

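The overlay shows the board model (533,-276, yaw 0.13) matching its outline and block. The channel model needs about +2.5 mm in x and -1.5 mm in y, which puts the stage at (567,-61.5), yaw -0.09. I'll grip the connector block above rail height, slide the board into the channel, and stop short of the straw. Then I'll push it the rest of the way from behind.

```bash
python3 -m jog '[0,15,0,0,0,-0.12, 0,30,0,0,0,-0.24, 0,60,0,0,0,-0.36, -10,80,0,0,0,-0.48, -20,100,0,0,0,-0.6, -30,111,20,0,0,-0.72, -30,111,40,0,0,-0.84, -30,111,60,0,0,-0.96]' 0
python3 -c "
from h import *
print(state()['joint_pos'].round(2))
go([559.5,-292.8,110],-1.44)"
```

```text
clock: 9.97
tcp_pos: [560.3, -291.6, 139.6]
ee_rot: [0.886, 0.464, 0.0, 0.0]
force: [0.4, -0.3, 0.3]
finger_gap: 42.6
grasp_force: 0.0
[-0.55  0.6   1.51  0.    1.04  0.05]
shift [-1.5, 0.0, 29.6] turn [0.0, -0.001, 2.405] |d| 30
```

```bash
python3 -m jog '[-1,0,15,0,0,-0.12, -1,0,29,0,0,-0.24, -1,0,29,0,0,-0.36, -1,0,29,0,0,-0.48, -1,0,29,0,0,-0.6, -1,0,29,0,0,-0.72, -1,0,29,0,0,-0.735, -1,0,29,0,0,-0.735]'
python3 -c "
from h import *
go([559.5,-292.8,25],np.pi/2+.13)"
```

```text
clock: 10.63
tcp_pos: [560.2, -291.6, 111.1]
ee_rot: [0.663, 0.749, 0.0, 0.0]
force: [0.7, 0.1, -0.6]
finger_gap: 43.0
grasp_force: 0.0
shift [-1.1, -0.8, 86.1] turn [0.0, -0.0, -0.008] |d| 86
```

```bash
python3 -m jog '[-1,-1,35,0,0,0, -1,-1,65,0,0,0, -1,-1,80,0,0,0, -1,-1,86,0,0,0, -1,-1,86,0,0,0]'
python3 -m jog '[0,0,0,0,0,0, 0,0,0,0,0,0, 0,0,0,0,0,0, 0,0,0,0,0,0]' 1 40
python3 -c "
from h import *
print(state()['wrist_torque'].round(2))"
```

```text
clock: 11.05
tcp_pos: [558.6, -292.6, 23.8]
ee_rot: [0.663, 0.749, -0.0, -0.001]
force: [-0.1, -1.3, 0.4]
finger_gap: 42.8
grasp_force: 0.0
clock: 11.38
tcp_pos: [560.0, -293.6, 26.6]
ee_rot: [0.662, 0.749, 0.0, 0.001]
force: [-1.0, 0.9, 6.8]
finger_gap: 20.5
grasp_force: 40.4
[ 0.05  0.22 -0.01]
```

```bash
python3 -m jog '[4,1,-1,0,0,0.02, 14,5,-1,0,0,0.06, 25,10,-1,0,0,0.1, 36,15,-1,0,0,0.15, 47,19,-1,0,0,0.19, 55,22,-1,0,0,0.215, 57,23,-1,0,0,0.22, 57,23,-1,0,0,0.22]'
python3 - <<'E'
from h import *
T=tool(); print(T[:3,3].round(1), state()['grasp_force'])
im=capture('wrist'); np.save('T5.npy',T)
big=cv2.resize(im,None,fx=2,fy=2,interpolation=cv2.INTER_CUBIC)
def draw(o,yaw,pts,z,col):
    r=np.array([[np.cos(yaw),-np.sin(yaw)],[np.sin(yaw),np.cos(yaw)]])
    q=np.array([proj('wrist',[*(r@np.array(p)+o),z],T) for p in pts])*2
    cv2.polylines(big,[q.astype(int)],True,col,1)
so=np.array([567,-61.5]);sy=-0.09
draw(so,sy,[(-37.5,-90),(37.5,-90),(37.5,55),(-37.5,55)],22,(255,0,0))
draw(so,sy,[(-50,-135),(50,-135)],22,(255,0,0))
t=T[:2,3]; by=-0.09; r=np.array([[np.cos(by),-np.sin(by)],[np.sin(by),np.cos(by)]])
bo=t-r@np.array([24,-20.8]); print(bo)
draw(bo,by,[(-35,-55),(35,-55),(35,55),(-35,55)],18,(255,0,255))
cv2.imwrite('pics/w5.png',cv2.resize(big[:,:,::-1],(800,500),interpolation=cv2.INTER_AREA))
E
```

```text
clock: 12.05
tcp_pos: [575.4, -233.3, 26.7]
ee_rot: [0.74, 0.673, 0.0, 0.0]
force: [0.2, 2.9, 3.3]
finger_gap: 20.6
grasp_force: 40.0
[ 575.4 -233.3   26.7] 39.955270886421204
[ 553.34768909 -210.37806611]
```

View pics/w5.png

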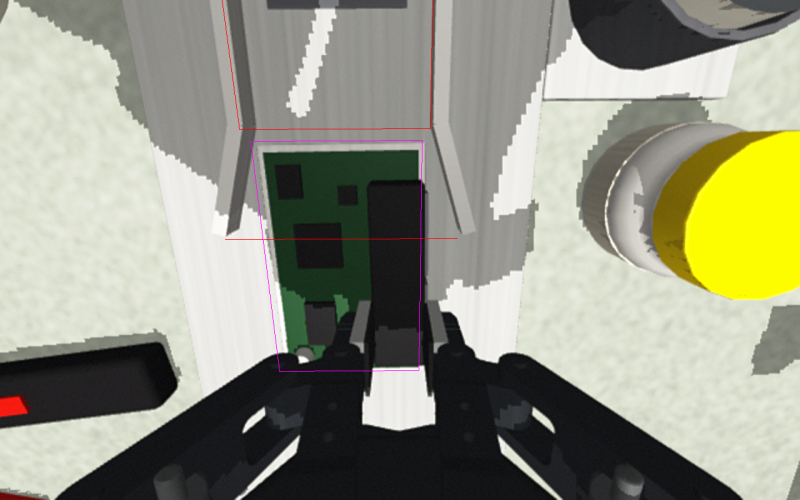

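The board sits in the flared mouth. Its outline is within about 2 mm of the model, and its front edge at (340,145) is centred on the channel entrance, which is marked by the rail bends at (240,128) and (432,128). I'll advance it and watch the forces.

```bash
python3 -m jog '[6,0,0,0,0,0, 14,0,0,0,0,0, 22,0,0,0,0,0, 28,0,0,0,0,0, 30,0,0,0,0,0]'
python3 -c "
from h import *
print(state()['wrist_torque'].round(2))
go([575.4+.09*59,-233.3+59.8,24.7],np.pi/2-.09)"
```

```text
clock: 12.52
tcp_pos: [578.3, -203.5, 26.6]
ee_rot: [0.74, 0.673, 0.0, 0.001]
force: [-0.4, -4.6, 5.0]
finger_gap: 20.8
grasp_force: 40.4
[-0.8   0.1   0.09]
shift [30.1, -0.5, 1.9] turn [0.001, 0.001, -0.005] |d| 30
```

```bash
python3 -m jog '[8,0,0,0,0,0, 18,0,0,0,0,0, 28,0,0,0,0,0, 38,0,0,0,0,0, 46,0,0,0,0,0, 50,0,0,0,0,0, 50,0,0,0,0,0]'
python3 -c "
from h import *
print(state()['wrist_torque'].round(2))"
```

```text
clock: 13.1
tcp_pos: [583.1, -153.1, 26.6]
ee_rot: [0.74, 0.673, 0.0, 0.001]
force: [1.9, 3.1, 6.9]
finger_gap: 21.0
grasp_force: 40.6
[ 0.49 -0.11  0.11]
```

```bash
python3 -m jog '[0,0,0,0,0,0, 0,0,0,0,0,0, 0,0,0,0,0,0, 0,0,-15,0,0,0, 0,0,-40,0,0,0, -20,-10,-45,0,0,0, -50,-20,-45,0,0,0, -78,-26,-45,0,0,0]' 0
python3 -m jog '[0,0,0,0,0,0, 0,0,10,0,0,0, 0,0,30,0,0,0, 0,0,45,0,0,0, 0,0,58,0,0,0, 0,0,60,0,0,0, 0,0,60,0,0,0]' 1
python3 -c "
from h import *
T=tool();s=-.09;c=np.cos(s);s=np.sin(s);d=T[:2,3]-[567,-61.5];print('stage',c*d[0]+s*d[1],-s*d[0]+c*d[1])"
```

```text
clock: 13.77
tcp_pos: [548.5, -229.7, 71.4]
ee_rot: [0.74, 0.673, 0.0, 0.0]
force: [-0.5, 0.1, -0.0]
finger_gap: 42.7
grasp_force: 0.0
clock: 14.35
tcp_pos: [549.0, -228.4, 9.9]
ee_rot: [0.74, 0.673, -0.0, -0.001]
force: [-0.1, -0.5, 0.1]
finger_gap: 0.2
grasp_force: 0.0
stage -2.9327142501906636 -167.83456594649292
```

```bash
python3 -m jog '[20,0,-1,0,0,0, 32,0,-1,0,0,0, 44,0,-1,0,0,0, 56,0,-1,0,0,0, 68,0,-1,0,0,0, 80,0,-1,0,0,0, 90,0,-1,0,0,0, 96,0,-1,0,0,0]'
python3 -m jog '[2,0,0,0,0,0, 4,0,0,0,0,0, 6,0,0,0,0,0, 6,0,0,0,0,0]'
cat > st.py <<'E'
from h import *
T=tool();s=-.09;c=np.cos(s);s=np.sin(s);d=T[:2,3]-[567,-61.5];print('stage',c*d[0]+s*d[1],-s*d[0]+c*d[1],state()['force'].round(1))
E
python3 st.py
```

```text
clock: 15.02
tcp_pos: [558.6, -132.4, 12.2]
ee_rot: [0.74, 0.673, 0.0, 0.0]
force: [-0.8, -2.8, 2.4]
finger_gap: 0.2
grasp_force: 1.7
clock: 15.35
tcp_pos: [559.0, -127.7, 11.9]
ee_rot: [0.74, 0.672, 0.0, -0.0]
force: [1.0, -0.9, 0.1]
finger_gap: -0.3
grasp_force: 0.2
stage -2.017008319474467 -66.60616651978738 [ 1.  -0.9  0.1]
```

Still sliding freely. I continue gently until the stop takes the force.

```bash
python3 -m jog '[1,0,0,0,0,0, 2,0,0,0,0,0, 3,0,0,0,0,0, 3,0,0,0,0,0]';python3 st.py
python3 -m jog '[1,0,0,0,0,0, 2,0,0,0,0,0, 3,0,0,0,0,0, 3,0,0,0,0,0]';python3 st.py
```

```text
clock: 15.68
tcp_pos: [559.2, -124.6, 11.9]
ee_rot: [0.74, 0.672, -0.0, -0.0]
force: [-0.7, -1.3, 0.3]
finger_gap: 0.1
grasp_force: 0.9
stage -2.103262683131783 -63.54651863251678 [-0.7 -1.3  0.3]
clock: 16.02
tcp_pos: [559.7, -123.9, 12.1]
ee_rot: [0.74, 0.673, -0.001, 0.001]
force: [-2.1, -19.5, -0.6]
finger_gap: -0.1
grasp_force: 9.8
stage -1.6245612498120234 -62.81858048137839 [ -2.1 -19.5  -0.6]
```

```bash
python3 -m jog '[-5,0,0,0,0,0, -20,0,-20,0,0,0, -20,0,-60,0,0,0, -20,0,-100,0,0,0, -20,0,-140,0,0,0, -20,0,-180,0,0,0, -20,0,-215,0,0,0, -20,0,-215,0,0,0]'
python3 look.py w6.png board stage_stop wash_stage cleaner_cap_top lacquer_cap_top
python3 - <<'E'
from h import *
T=np.load('T.npy')
im=cv2.imread('pics/w6.png')
def draw(o,yaw,pts,z,col):
    r=np.array([[np.cos(yaw),-np.sin(yaw)],[np.sin(yaw),np.cos(yaw)]])
    q=np.array([proj('wrist',[*(r@np.array(p)+o),z],T) for p in pts])*1.25
    cv2.polylines(im,[q.astype(int)],True,col,1)
so=np.array([567,-61.5]);sy=-0.09
draw(so,sy,[(-37.5,-90),(37.5,-90),(37.5,55),(-37.5,55)],22,(0,0,255))
draw(so,sy,[(-35,-55),(35,-55),(35,55),(-35,55)],18,(255,0,255))
a=np.linspace(0,6.28,40)
draw([685.2,-109.4],0,np.c_[14.5*np.cos(a),14.5*np.sin(a)],158,(0,200,0))
draw([691.8,-35.7],0,np.c_[20*np.cos(a),20*np.sin(a)],190,(0,200,0))
cv2.imwrite('pics/w6o.png',im)
for d in silhouettes('wrist','board')[:2]:
    m=d['mask']; c=cv2.findContours(m.astype(np.uint8),0,2)[0]; c=max(c,key=len)[:,0]
    w=np.array([ray('wrist',(v,u),18,T)[:2] for u,v in c],np.float32)
    print(round(d['confidence'],2),cv2.minAreaRect(w))
E
```

```text
clock: 16.68
tcp_pos: [560.1, -142.1, 234.1]
ee_rot: [0.74, 0.672, 0.003, 0.004]
force: [0.3, 0.4, -0.1]
finger_gap: -0.3
grasp_force: 0.0
[ 560.1 -142.1  234.1]
board [(0.95, [106.1, 318.6], [571.4, -58.9]), (0.91, [335.7, 165.5], [294.2, -381.3]), (0.62, [195.4, 414.6], [690.7, -186.6])]
stage_stop [(0.74, [59.0, 315.1], [572.4, -6.0])]
wash_stage []
cleaner_cap_top [(0.55, [149.5, 473.3], [685.2, -105.4])]
lacquer_cap_top [(0.7, [34.6, 527.7], [695.3, -35.1]), (0.65, [107.2, 319.3], [569.4, -63.6])]
0.74 ((287.9820861816406, -342.54583740234375), (94.5877685546875, 39.461578369140625), 24.135547637939453)
0.64 ((571.48388671875, -59.95880126953125), (108.4741439819336, 71.9093246459961), 84.47845458984375)
```

View pics/w6o.png

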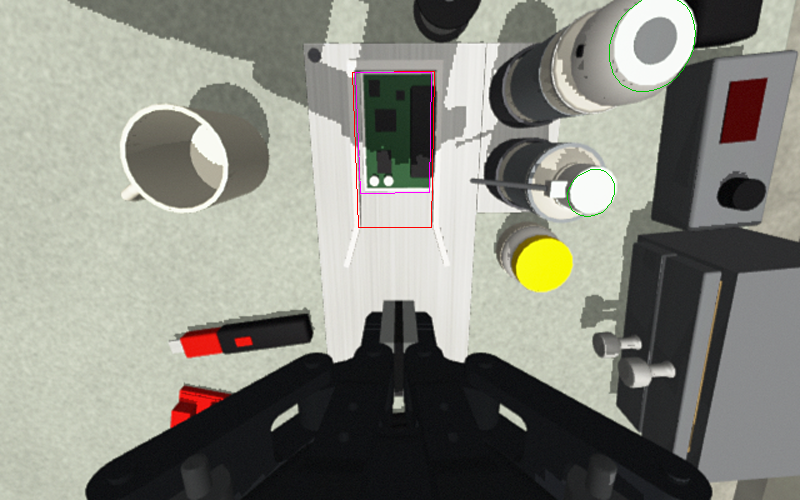

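The board is home: its outline matches the model at the end of the channel (395,130), with the stop line just beyond it. The cleaner cap is at (592,191), inside its predicted circle; the lacquer cap is at (655,42), clear of the path.

```bash
python3 -m jog '[14,36,0,0,0,0, 28,72,0,0,0,0, 40,108,0,0,0,0, 45,122,10,0,0,0, 45,122,40,0,0,0, 45,122,60,0,0,0, 45,122,62,0,0,0]'
python3 -c "
from h import *
go([685.5,-108.5,151.5],np.pi/2-.09)"
```

```text
clock: 17.62
tcp_pos: [681.3, -107.8, 159.2]
ee_rot: [0.74, 0.672, -0.002, -0.004]
force: [-1.3, -0.6, 0.1]
finger_gap: 0.2
grasp_force: 0.0
shift [-0.3, 4.3, 7.7] turn [-0.008, -0.001, -0.006] |d| 9
```

```bash
python3 -m jog '[0,4,-1,0,0,0, 0,4,1,0,0,0, 0,4,3,0,0,0, 0,4,5,0,0,0, 0,4,7,0,0,0, 0,4,7,0,0,0]'
```

```text
clock: 18.12
tcp_pos: [687.4, -109.0, 158.2]
ee_rot: [0.74, 0.672, 0.0, 0.0]
force: [0.1, -1.3, -0.3]
finger_gap: 0.0
grasp_force: 0.0
```

```bash
python3 -m jog '[0,-1.5,2,0,0,0, 0,-1.5,4,0,0,0, 0,-1.5,6,0,0,0, 0,-1.5,7,0,0,0, 0,-1.5,7,0,0,0]'
```

```text
clock: 18.53
tcp_pos: [687.0, -109.0, 152.7]
ee_rot: [0.74, 0.672, 0.001, 0.002]
force: [1.1, 0.3, 9.1]
finger_gap: -0.0
grasp_force: 4.5
```

```bash
python3 -m jog '[0,0,1,0,0,0, 0,0,2,0,0,0, 0,0,2,0,0,0, 0,0,2,0,0,0]'
```

```text
clock: 18.87
tcp_pos: [687.1, -109.0, 152.0]
ee_rot: [0.74, 0.672, 0.001, 0.002]
force: [-2.7, 0.6, 15.7]
finger_gap: -0.0
grasp_force: 8.2
```

```bash
python3 -m jog '[0,0,1,0,0,0, 0,0,1,0,0,0, 0,0,1,0,0,0]'
python3 -m jog '[0,0,-10,0,0,0, 0,0,-40,0,0,0, 0,0,-75,0,0,0, -20,-40,-90,0,0,0, -40,-80,-90,0,0,0, -60,-110,-90,0,0,0, -60,-110,-90,0,0,0, -60,-110,-90,0,0,0]'
python3 look.py w7.png board cleaner_cap_top brush=4
python3 - <<'E'
from h import *
capture('top')
for n,z in [('brush',4),('brush_tip',10),('brush_tail',10),('board',8)]: print(n,[(round(d['confidence'],2),ray('top',d['centre'],z)[:2].round().tolist()) for d in tip_of('top',n)][:3])
E
```

```text
clock: 19.12
tcp_pos: [687.2, -109.0, 152.0]
ee_rot: [0.74, 0.672, 0.001, 0.002]
force: [-5.3, 1.3, 22.8]
finger_gap: 0.0
grasp_force: 11.4
clock: 19.78
tcp_pos: [569.3, -158.8, 238.7]
ee_rot: [0.741, 0.672, 0.0, 0.0]
force: [0.7, 0.2, 0.3]
finger_gap: 0.1
grasp_force: 0.0
[ 569.3 -158.8  238.7]
board [(0.82, [328.2, 161.5], [293.2, -387.2]), (0.78, [92.5, 313.8], [574.2, -58.5])]
cleaner_cap_top [(0.7, [128.1, 459.5], [684.0, -105.2])]
brush []
brush [(0.53, [565.0, 152.0])]
brush_tip [(0.53, [649.0, 171.0]), (0.38, [477.0, 162.0])]
brush_tail [(0.81, [472.0, 159.0])]
board [(0.85, [561.0, -70.0]), (0.84, [283.0, -382.0]), (0.8, [335.0, 146.0])]
```

The cap bottomed out (the force rose to 23 N with no further travel) and the tool is now clear of it. The board is home and the brush is on the mat.

```bash
python3 -m jog '[0,0,0,0,0,0, 0,0,0,0,0,0, 0,0,0,0,0,0]' && python3 -c "
from rig import robot
print(robot.hand_in())"
```

```text
clock: 20.48
tcp_pos: [570.7, -157.9, 238.0]
ee_rot: [0.74, 0.672, 0.0, 0.0]
force: [0.0, 0.5, -0.2]
finger_gap: 0.0
grasp_force: 0.0
the job is handed in; nothing more can be done
None
```

I laid the brush on the mat, slid the board home against the end stop, pressed the cleaner's cap to the bottom and released it, and handed the job in at about 20 s; the hand-in returned no verdict, so I can't confirm it passed.

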